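Book a grinding-wheel change by pointing

ROBOT

A 6-joint arm with a two-finger parallel gripper is mounted at the origin on the work surface. World frame = base frame: x ahead of the robot, y to its left, z up, the work surface at z = 0. Lengths are in m, angles in rad, forces in N, time in s.
With the tool pointing down it reaches from about 0.35 to 0.95 m from the base axis. Payload 17.4 kg.
Tool frame: the origin (TCP) lies between the finger pads, 19 mm behind the fingertips; this is the grasp point; z points along the fingers, y is the line along which they close (so a half turn about z gives the same grasp; the last joint's range is limited). The gripper opens to 93 mm and grips with 3 to 60 N. Pads are 15 mm wide; open, the fingers measure 128 mm over their backs; the gripper's body (75 mm by 188 mm) begins 65 mm behind the grasp point.
Start: joints at [-1.153, 0.116, 1.442, -0, 1.584, -0.038], TCP at [0.297, -0.606, 0.237] pointing down, gripper open.
Joint ranges: [-2.83, 2.83], [-0.83, 2.19], [0.07, 2.5], [-1.14, 4.28], [0.01, 3], [-2.97, 2.97]. Speed limits (rad/s): [1.89, 1.89, 2.22, 3.14, 3.14, 3.14].

INTERFACE

Orientations are given as a 3x3 rotation matrix whose columns are the frame's x, y, z axes.
In Python, from bench import manip gives the robot as it stands.
- The arm moves only by the shell command python3 -m pendant 'ROWS'. ROWS is JSON, a list of rows, each a list of 7 numbers: the turn, a rotation vector about the tool's x, y, z normalised to -1 to 1, where 1 is 90 degrees, then the shift along the tool's x, y, z normalised to -1 to 1, where 1 is 200 mm, then the opening, from -1 (shut) to 1 (fully open). A call has 1 to 8 rows; each row is the pose to reach, as a shift and turn from the pose commanded when the call began, along the tool's axes at that moment; what a row does not reach only later rows make up. A row lasts 1/12 s, in which the tool goes at most 41.7 mm and 7.16 degrees, less where a joint would pass 70% of its speed; a pose out of reach is approached as far as the arm can. A call with a number of a shift or a turn outside -1 to 1 is refused whole. A call with a gripper value outside its range is refused whole. The fingers move at their own pace and stop on an object; the grip force is fixed at half the most. Time passes only in rows, so rows that repeat a pose let the fingers close. It gives the time, the measured TCP pose, the force, the opening and the grip force at its end, in the units of the state.
- manip.state(): the state, without advancing time (a new reading comes with each control period).
- manip.get_image(name): name is "side" or "top" or "wrist"; returns the picture (420x560x3 uint8, red, green, blue); there is no depth.
- manip.get_calibration(name): a dict with "fx", "fy", "cx", "cy" (pixels), "camera_from_world" (4x4, takes a point from world to camera coordinates). Camera axes: x right, y down, z forward; pixel columns grow to the right and rows downward; lengths in m; the calibration is good to about 2 mm. A picture is of the moment at which its call begins: read the wrist's pose just before it. get_calibration takes no time and is no camera call; for the wrist camera it gives the pose at the moment of the call.
- manip.finish_job(): hands the job in; it is judged then, once.
Trained networks look in the newest picture that a camera, given by its name, has taken for a name from the list of things; names that differ only in an ending like _2 or _b are one class to them, and where a whole thing is asked for, a point or a joint stands for the part that bears it (a point fixed in the world has none). Each returns a list of dicts, best first, with "confidence" (0 to 1); they miss things now and then, are a little off and sometimes report something else, mostly with a low value. They report only what shows in the picture. A call takes as long as a camera call. They do not tell look-alikes from the thing itself.
- manip.spot_in(name, camera): "at" ([x, y, z] in m, in world coordinates, good to about 4 mm: the middle of the surface that is visible of it).
- manip.outline_of(name, camera): "mask" (420x560 bool, what is visible of it).
- manip.spot_point(name, camera): "at" ([x, y, z] in m, in world coordinates, good to about 4 mm: a listed point, or the origin of a listed thing).
The state is a dict: "time": time; "joint_pos": joint angles; "dq": joint speeds; "tau": joint torques, N m; "eef_pos": TCP position; "eef_rot": TCP orientation; "contact_force": force on the tool from outside, world axes, zero at the start; "ft_torque": the same for the moment, N m; "finger_gap": finger opening in m; "gripper_force": force on a finger pad.
Only numpy, scipy, OpenCV 4.12 (cv2) and the standard library are available. Lean on these libraries where they do the work, as an engineer would, in place of code of your own. Each camera call takes 0.05 s, during which the arm holds its last target. There are 200 camera calls.

TASK

Show the bench camera which wheel is to be changed: point down at the middle of the small worn green wheel on the blue grinding head, keeping the fingertips just above it without touching for two seconds, then point in the same way for two seconds at its replacement, the full-size green wheel in the rack. Then press the orange button fully down to book the change, and move clear of it. Do not touch or shift any wheel, do not point at or dip low over the white and brown wheels, and leave the wrench, jar and steel collar where they are.

Things in the scene. Friction and masses are not known exactly. Their poses are not given: they have to be found in the camera images.
- worn_green: the worn wheel: small green grinding wheel lying flat, 44 mm across, 16 mm thick, with a 16 mm bore; origin at the centre of its underside, top face 16 mm above it. Loose on a post that ends 2 mm above the wheel. It sits on the upright spindle of a blue grinding head (100 x 90 mm, 60 mm high in all; the wheel's underside is 60 mm above the bench).
- new_green: the replacement: full-size green grinding wheel lying flat, 66 mm across, 20 mm thick, with a 16 mm bore; origin at the centre of its underside, top face 20 mm above it. Loose on a post that ends 2 mm above the wheel. It sits on one of the three posts, 100 mm apart in a row, of a grey rack (plate 100 x 300 x 12 mm, on the bench; wheels lie on it). Which post varies.
- white_wheel: full-size white grinding wheel lying flat, 66 mm across, 20 mm thick, with a 16 mm bore; origin at the centre of its underside, top face 20 mm above it. Loose on a post that ends 2 mm above the wheel. On another post of the same rack. Not to be pointed at.
- brown_wheel: full-size red-brown grinding wheel lying flat, 66 mm across, 20 mm thick, with a 16 mm bore; origin at the centre of its underside, top face 20 mm above it. Loose on a post that ends 2 mm above the wheel. On another post of the same rack. Not to be pointed at.
- confirm_top (a point): centre of the top face of the round orange push button (36 mm across) on its black housing on the bench; it is pressed straight down
- confirm (a joint): travel of the orange button: 0 released, 0.006 m fully down (about 5 N; it springs back)
- wrench: bystander: steel wrench, 160 mm long, about 8 mm thick, lying flat beyond the work; origin on its underside near the middle, x along it
- jar: bystander: jar with blue cap, 56 mm across, 80 mm high; origin at the centre of its underside
- collar: bystander: steel heel collar (a ring), 42 mm across, 30 mm high, between the robot and the work; origin at the centre of its underside
Not all that is in view belongs to the job. What is shaped like the worn_green but purple or yellow is not meant.

How it is judged:
On the way, in this order (a step that is already met when the one before it is completed fails the run):
1. the downward tool (within about 48 degrees) dwells 1.5 s with its tool point within 20 mm of the worn green wheel's centre line and less than 70 mm above its top (horizontal distance between the grasp point and worn_green below 0.02 m and z of the grasp point in the frame of worn_green below 0.086 m and angle between the grasp point's own z axis and vertical above 2.3 rad), for 1.5 s.
2. then the same over the full-size green wheel (horizontal distance between the grasp point and new_green below 0.02 m and z of the grasp point in the frame of new_green below 0.09 m and angle between the grasp point's own z axis and vertical above 2.3 rad), for 1.5 s.
3. then the orange button is pressed down at least 4.5 mm by the fingers (value of joint confirm above 0.0045 m and contact force between the fingers and anything else above 0.5 N), for 0.05 s.
At the end, for the whole second after the job is handed in: The button is up again (under 1.5 mm), every wheel is at rest within 8 mm of where it started, and the wrench, jar and collar within 15 mm (value of joint confirm below 0.0015 m and distance of each of worn_green, new_green, white_wheel, brown_wheel from where it was at the start of the episode below 0.008 m and linear speed of each of worn_green, new_green, white_wheel, brown_wheel below 0.02 m/s and distance of each of wrench, jar, collar from where it was at the start of the episode below 0.015 m); the robot touches nothing.
It fails at once if a wheel is touched (contact force between any of the fingers, the arm and worn_green above 0.5 N or contact force between any of the fingers, the arm and new_green above 0.5 N or contact force between any of the fingers, the arm and white_wheel above 0.5 N or contact force between any of the fingers, the arm and brown_wheel above 0.5 N).
It fails at once if a wheel is shifted or lifted (distance of any of worn_green, new_green, white_wheel, brown_wheel from where it was at the start of the episode above 0.008 m).
It fails at once if the tool point dips over the white or brown wheel (within 20 mm of its centre line and less than 60 mm above its top), as if pointing at it ((horizontal distance between the grasp point and white_wheel below 0.02 m and z of the grasp point in the frame of white_wheel below 0.08 m) or (horizontal distance between the grasp point and brown_wheel below 0.02 m and z of the grasp point in the frame of brown_wheel below 0.08 m)).
It fails at once if a bystander (wrench, jar or collar) is moved by more than 15 mm (distance of any of wrench, jar, collar from where it was at the start of the episode above 0.015 m).
It also fails if it takes over 58 s, if anything falls off the work surface, if the arm or the gripper's body presses on something with over 40 N, if the wrist force passes 120 N, or if a joint passes its speed limit or range.

## Working session

There is one attempt and no reset: what is moved stays moved. The work goes in short steps, Python scripts to look and compute and a shell command to move; the robot and the scene stay as the last step left them, time stands still between calls to the robot, and variables do not carry over. Pictures are saved under pics/ and viewed, at most 10 in all, crops included, and the job is handed in when it is done.

```bash
mkdir -p pics
python3 - <<'E'
from bench import manip
import cv2,numpy as np
ims=[]
for c in("top","side"):
    im=manip.get_image(c); ims.append(im)
    cv2.imwrite(f"pics/{c}0.png",im[:,:,::-1])
    for n in("worn_green","new_green","white_wheel","brown_wheel","confirm_top","wrench","jar","collar"):
        for d in manip.spot_point(n,c)[:4]: print(c,n,np.round(d["at"],3),round(d["confidence"],2))
s=manip.state();print(s["time"],s["eef_pos"],np.round(s["eef_rot"],3))
E
```

```text
top worn_green [ 0.542 -0.04  -0.   ] 0.61
top worn_green [ 0.552 -0.282 -0.004] 0.56
top worn_green [ 0.643 -0.164 -0.003] 0.52
top new_green [0.49  0.172 0.014] 0.62
top white_wheel [0.521 0.08  0.01 ] 0.59
top brown_wheel [0.459 0.271 0.012] 0.94
top brown_wheel [0.521 0.08  0.009] 0.64
top confirm_top [ 0.46  -0.295  0.024] 0.54
top wrench [ 0.736 -0.055 -0.001] 0.74
top jar [ 0.679 -0.284 -0.001] 0.92
top collar [ 0.357 -0.067 -0.003] 0.48
side worn_green [ 0.547 -0.037 -0.   ] 0.88
side worn_green [ 0.523 -0.149  0.059] 0.77
side worn_green [ 0.647 -0.159  0.002] 0.51
side worn_green [ 0.557 -0.28   0.   ] 0.47
side new_green [0.486 0.177 0.007] 0.63
side white_wheel [ 0.525 -0.15   0.059] 0.2
side brown_wheel [0.456 0.275 0.015] 0.88
side confirm_top [ 0.454 -0.296  0.022] 0.71
side wrench [ 0.733 -0.059  0.003] 0.62
side wrench [0.519 0.083 0.014] 0.34
side jar [ 0.681 -0.285 -0.   ] 0.69
side collar [ 0.357 -0.072 -0.005] 0.95
0.9 [ 0.29710837 -0.60609897  0.23744776] [[ 0.898  0.44  -0.   ]
 [ 0.44  -0.898  0.   ]
 [-0.    -0.    -1.   ]]
```

View pics/top0.png

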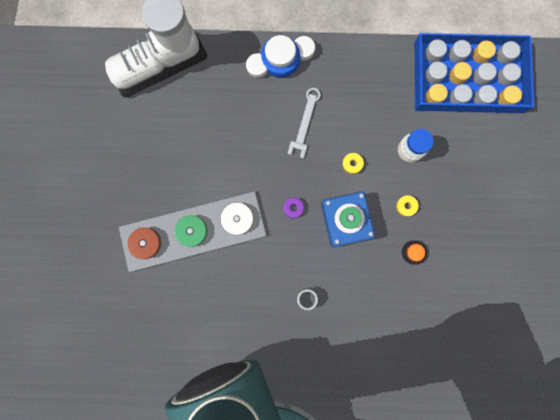

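View pics/side0.png

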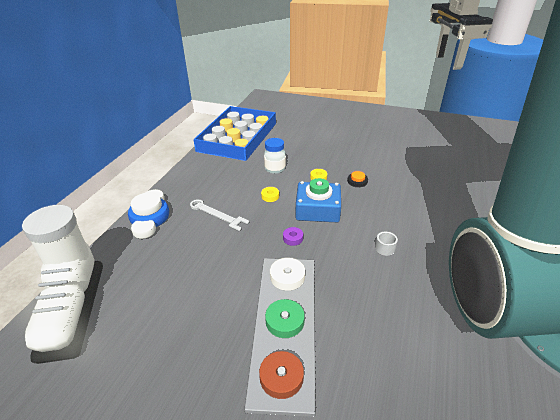

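The top view shows the worn green wheel at (350,218) on the blue head. The full-size green wheel is at (190,231), on the middle post, with white at (237,219) and brown at (143,243). The button is at (416,253). The side view agrees. I'll refine these by colour centroids.

```bash
cat > h.py <<'E'
from bench import manip
import numpy as np
def to(*targets):
    s=manip.state();p=s["eef_pos"];R=s["eef_rot"]
    print(round(s["time"],2),"pos",np.round(p,4),"z",np.round(R[:,2],3),"gap",s["finger_gap"])
    for t in targets: print(t,"units",np.round(R.T@(np.array(t)-p)/0.2,3))
E
python3 - <<'E'
import cv2,numpy as np
from bench import manip
from h import to
for c,pts in(("top",dict(worn=(350,218,.076,0),new=(190,231,.032,0),but=(416,253,.024,1))),("side",dict(worn=(319,185,.076,0),new=(285,316,.032,0),but=(358,176,.024,1)))):
    hsv=cv2.cvtColor(cv2.imread(f"pics/{c}0.png"),cv2.COLOR_BGR2HSV);K=manip.get_calibration(c);T=np.array(K["camera_from_world"])
    for n,(u,v,z,o) in pts.items():
        m=cv2.inRange(hsv,(3,150,120),(18,255,255)) if o else cv2.inRange(hsv,(55,90,60),(90,255,255))
        w=np.zeros_like(m);cv2.circle(w,(u,v),24,255,-1);m&=w
        (cu,cv_),_=cv2.minEnclosingCircle(cv2.findNonZero(m))
        d=T[:3,:3].T@np.array([(cu-K["cx"])/K["fx"],(cv_-K["cy"])/K["fy"],1]);o_=-T[:3,:3].T@T[:3,3]
        print(c,n,round(cu,1),round(cv_,1),np.round(o_+d*(z-o_[2])/d[2],4))
to([.523,-.15,.2])
E
```

```text
top worn 350.4 217.4 [ 0.5198 -0.1492  0.076 ]
top new 190.0 230.2 [0.4883 0.1763 0.032 ]
top but 415.5 252.0 [ 0.4561 -0.293   0.024 ]
side worn 318.6 185.5 [ 0.5188 -0.1424  0.076 ]
side new 284.5 317.8 [0.486 0.182 0.032]
side but 357.9 176.0 [ 0.4542 -0.2868  0.024 ]
0.9 pos [ 0.2971 -0.6061  0.2374] z [-0.  0. -1.] gap 0.09299899790461236
[0.523, -0.15, 0.2] units [ 2.018 -1.551  0.187]
```

```bash
python3 -m pendant '[[0,0,0,1,-0.77,0,-1],[0,0,0,1,-0.77,0,-1],[0,0,0,1,-0.77,0,-1],[0,0,0,1,-0.77,0,-1],[0,0,0,1,-0.77,0,-1],[0,0,0,1,-0.77,0,-1],[0,0,0,1,-0.77,0,-1],[0,0,0,1,-0.77,0,-1]]'; python3 -c "from h import to;to([.521,-.149,.2],[.521,-.149,.12])"
```

```text
time: 1.57
eef_pos: [0.4098, -0.3782, 0.238]
eef_rot: [[0.897, 0.443, 0.001], [0.443, -0.897, -0.001], [0.0, 0.001, -1.0]]
contact_force: [-0.1, -0.4, -0.0]
finger_gap: 0.0446
gripper_force: 0.0
1.57 pos [ 0.4098 -0.3782  0.238 ] z [ 0.001 -0.001 -1.   ] gap 0.044567371383435216
[0.521, -0.149, 0.2] units [ 1.006 -0.781  0.189]
[0.521, -0.149, 0.12] units [ 1.006 -0.782  0.589]
```

```bash
python3 -m pendant '[[0,0,0,1,-0.78,0.15,-1],[0,0,0,1,-0.78,0.15,-1],[0,0,0,1,-0.78,0.15,-1],[0,0,0,1,-0.78,0.15,-1],[0,0,0,1,-0.78,0.15,-1],[0,0,0,1,-0.78,0.15,-1],[0,0,0,1,-0.78,0.15,-1],[0,0,0,1,-0.78,0.15,-1]]'
python3 - <<'E'
from h import *
import cv2
to([.521,-.149,.12])
im=manip.get_image("wrist");cv2.imwrite("pics/w1.png",im[:,:,::-1])
for d in manip.spot_point("worn_green","wrist")[:3]: print(np.round(d["at"],3),d["confidence"])
K=manip.get_calibration("wrist");T=np.array(K["camera_from_world"]);q=T@[.521,-.149,.076,1];print(K["fx"]*q[0]/q[2]+K["cx"],K["fy"]*q[1]/q[2]+K["cy"])
E
```

```text
time: 2.23
eef_pos: [0.5204, -0.1508, 0.2069]
eef_rot: [[0.897, 0.442, -0.001], [0.442, -0.897, 0.0], [-0.001, -0.001, -1.0]]
contact_force: [-1.1, 0.0, -0.2]
finger_gap: 0.0003
gripper_force: 0.0
2.23 pos [ 0.5204 -0.1508  0.2069] z [-0.001  0.    -1.   ] gap 0.0002977801459105141
[0.521, -0.149, 0.12] units [ 0.007 -0.007  0.435]
[ 0.646 -0.16   0.002] 0.97
[ 0.525 -0.154  0.058] 0.63
[ 0.544 -0.036  0.002] 0.57
280.7507103054371 201.6152446291006
```

View pics/w1.png

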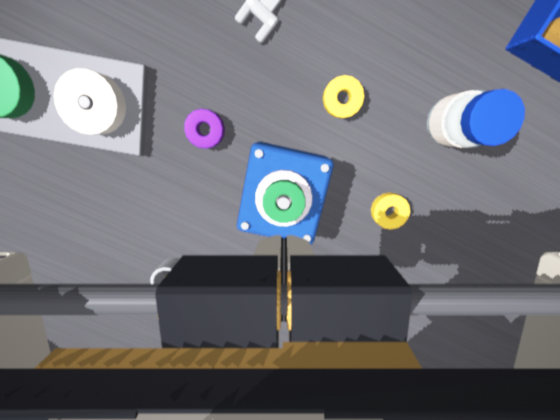

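The wrist view shows the worn wheel at (284,202), within 3 px of the predicted (281,202), and the fingers are closed. Next I descend and dwell.

```bash
python3 -m pendant '[[0,0,0,0.015,-0.005,0.15,-1],[0,0,0,0.015,-0.005,0.3,-1],[0,0,0,0.015,-0.005,0.4,-1],[0,0,0,0.015,-0.005,0.43,-1],[0,0,0,0.015,-0.005,0.43,-1],[0,0,0,0.015,-0.005,0.43,-1],[0,0,0,0.015,-0.005,0.43,-1],[0,0,0,0.015,-0.005,0.43,-1]]' | head -2
python3 -m pendant '[[0,0,0,0,0,0,-1],[0,0,0,0,0,0,-1],[0,0,0,0,0,0,-1],[0,0,0,0,0,0,-1],[0,0,0,0,0,0,-1],[0,0,0,0,0,0,-1],[0,0,0,0,0,0,-1],[0,0,0,0,0,0,-1]]' | head -2
python3 -m pendant '[[0,0,0,0,0,0,-1],[0,0,0,0,0,0,-1],[0,0,0,0,0,0,-1],[0,0,0,0,0,0,-1],[0,0,0,0,0,0,-1],[0,0,0,0,0,0,-1],[0,0,0,0,0,0,-1],[0,0,0,0,0,0,-1]]' | head -2
python3 -m pendant '[[0,0,0,0,0,0,-1],[0,0,0,0,0,0,-1],[0,0,0,0,0,0,-1],[0,0,0,0,0,0,-1],[0,0,0,0,0,0,-1],[0,0,0,0,0,0,-1],[0,0,0,0,0,0,-1],[0,0,0,0,0,0,-1]]' 
python3 -c "from h import to;to([.521,-.149,.2],[.488,.176,.2])"
```

```text
time: 3.0
eef_pos: [0.5226, -0.15, 0.1231]
time: 3.67
eef_pos: [0.5221, -0.1494, 0.1214]
time: 4.33
eef_pos: [0.5221, -0.1495, 0.1214]
time: 5.0
eef_pos: [0.5221, -0.1495, 0.1215]
eef_rot: [[0.898, 0.44, -0.0], [0.44, -0.898, -0.0], [-0.0, 0.0, -1.0]]
contact_force: [-0.7, -0.3, -0.2]
finger_gap: 0.0005
gripper_force: 0.0
5.0 pos [ 0.5221 -0.1495  0.1215] z [-0. -0. -1.] gap 0.0005058204204718836
[0.521, -0.149, 0.2] units [-0.004 -0.004 -0.393]
[0.488, 0.176, 0.2] units [ 0.563 -1.536 -0.393]
```

```bash
python3 -m pendant '[[0,0,0,0,0,-0.2,-1],[0,0,0,0,0,-0.4,-1],[0,0,0,0.28,-0.77,-0.4,-1],[0,0,0,0.28,-0.77,-0.4,-1],[0,0,0,0.28,-0.77,-0.4,-1],[0,0,0,0.28,-0.77,-0.4,-1],[0,0,0,0.28,-0.77,-0.4,-1],[0,0,0,0.28,-0.77,-0.4,-1]]'|head -2
python3 -m pendant '[[0,0,0,0.28,-0.77,0,-1],[0,0,0,0.28,-0.77,0,-1],[0,0,0,0.28,-0.77,0,-1],[0,0,0,0.28,-0.77,0,-1],[0,0,0,0.28,-0.77,0,-1],[0,0,0,0.28,-0.77,0,-1],[0,0,0,0.28,-0.77,0,-1],[0,0,0,0.28,-0.77,0,-1]]'
python3 - <<'E'
from h import *
import cv2
to([.488,.176,.075])
im=manip.get_image("wrist");cv2.imwrite("pics/w2.png",im[:,:,::-1])
for d in manip.spot_point("new_green","wrist")[:3]: print(np.round(d["at"],3),d["confidence"])
K=manip.get_calibration("wrist");T=np.array(K["camera_from_world"]);q=T@[.488,.176,.032,1];print(K["fx"]*q[0]/q[2]+K["cx"],K["fy"]*q[1]/q[2]+K["cy"])
E
```

```text
time: 5.67
eef_pos: [0.5044, 0.0151, 0.2017]
time: 6.33
eef_pos: [0.4875, 0.1749, 0.2014]
eef_rot: [[0.899, 0.439, -0.0], [0.439, -0.899, -0.0], [-0.0, 0.0, -1.0]]
contact_force: [0.1, -0.6, 0.1]
finger_gap: 0.0001
gripper_force: 0.0
6.33 pos [0.4875 0.1749 0.2014] z [-0. -0. -1.] gap 0.00013406514169034202
[0.488, 0.176, 0.075] units [ 0.005 -0.004  0.632]
[0.491 0.173 0.014] 0.58
283.072032810462 195.37019180413316
```

View pics/w2.png

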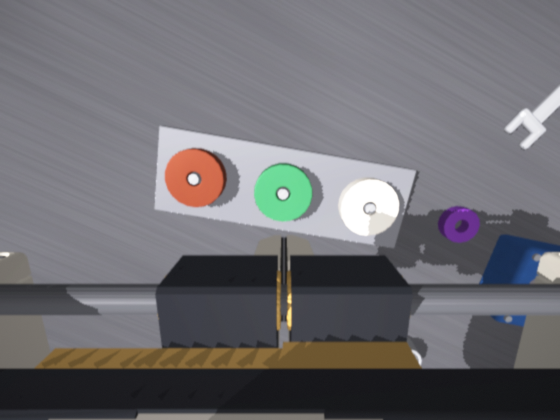

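The full-size green wheel is at (283,194), which matches the predicted (283,195). Next I descend, dwell and rise.

```bash
python3 -m pendant '[[0,0,0,0.01,-0.004,0.15,-1],[0,0,0,0.01,-0.004,0.3,-1],[0,0,0,0.01,-0.004,0.45,-1],[0,0,0,0.01,-0.004,0.57,-1],[0,0,0,0.01,-0.004,0.63,-1],[0,0,0,0.01,-0.004,0.63,-1],[0,0,0,0.01,-0.004,0.63,-1],[0,0,0,0.01,-0.004,0.63,-1]]' | head -2
python3 -m pendant '[[0,0,0,0,0,0,-1],[0,0,0,0,0,0,-1],[0,0,0,0,0,0,-1],[0,0,0,0,0,0,-1],[0,0,0,0,0,0,-1],[0,0,0,0,0,0,-1],[0,0,0,0,0,0,-1],[0,0,0,0,0,0,-1]]' | head -2
python3 -m pendant '[[0,0,0,0,0,0,-1],[0,0,0,0,0,0,-1],[0,0,0,0,0,0,-1],[0,0,0,0,0,0,-1],[0,0,0,0,0,0,-1],[0,0,0,0,0,0,-1],[0,0,0,0,0,0,-1],[0,0,0,0,0,0,-1]]' | head -2
python3 -m pendant '[[0,0,0,0,0,0,-1],[0,0,0,0,0,0,-1],[0,0,0,0,0,0,-1],[0,0,0,0,0,0,-1],[0,0,0,0,0,0,-1],[0,0,0,0,0,0,-1],[0,0,0,0,0,0,-1],[0,0,0,0,0,0,-1]]' |head -2
python3 -m pendant '[[0,0,0,0,0,-0.2,-1],[0,0,0,0,0,-0.4,-1],[0,0,0,0,0,-0.6,-1],[0,0,0,0,0,-0.7,-1],[0,0,0,0,0,-0.7,-1]]'
python3 -c "from h import to;to([.456,-.294,.21])"
```

```text
time: 7.1
eef_pos: [0.4894, 0.1779, 0.0773]
time: 7.77
eef_pos: [0.4885, 0.178, 0.0754]
time: 8.43
eef_pos: [0.4885, 0.178, 0.0755]
time: 9.1
eef_pos: [0.4885, 0.178, 0.0754]
time: 9.52
eef_pos: [0.4898, 0.1784, 0.2209]
eef_rot: [[0.898, 0.44, 0.007], [0.44, -0.898, 0.002], [0.007, 0.001, -1.0]]
contact_force: [0.5, 1.2, -0.4]
finger_gap: 0.0005
gripper_force: 0.0
9.52 pos [0.4898 0.1784 0.2209] z [ 0.007  0.002 -1.   ] gap 0.0004747374743422746
[0.456, -0.294, 0.21] units [-1.192  2.046  0.049]
```

```bash
python3 -m pendant '[[0,0,0,-0.4,0.68,0,-1],[0,0,0,-0.4,0.68,0,-1],[0,0,0,-0.4,0.68,0,-1],[0,0,0,-0.4,0.68,0,-1],[0,0,0,-0.4,0.68,0,-1],[0,0,0,-0.4,0.68,0,-1]]'|head -2
python3 -m pendant '[[0,0,0,-0.4,0.68,0,-1],[0,0,0,-0.4,0.68,0,-1],[0,0,0,-0.4,0.68,0,-1],[0,0,0,-0.4,0.68,0,-1],[0,0,0,-0.4,0.68,0,-1],[0,0,0,-0.4,0.68,0,-1]]'|head -2
python3 -m pendant '[[0,0,0,-0.4,0.68,0,-1],[0,0,0,-0.4,0.68,0,-1],[0,0,0,-0.4,0.68,0,-1],[0,0,0,-0.4,0.68,0,-1],[0,0,0,-0.4,0.68,0,-1],[0,0,0,-0.4,0.68,0,-1]]'|head -2
python3 - <<'E'
from h import *
import cv2
to([.456,-.294,.055])
im=manip.get_image("wrist");cv2.imwrite("pics/w3.png",im[:,:,::-1])
for d in manip.spot_point("confirm_top","wrist")[:3]: print(np.round(d["at"],3),d["confidence"])
K=manip.get_calibration("wrist");T=np.array(K["camera_from_world"]);q=T@[.456,-.294,.023,1];print(K["fx"]*q[0]/q[2]+K["cx"],K["fy"]*q[1]/q[2]+K["cy"])
E
```

```text
time: 10.02
eef_pos: [0.4763, 0.0194, 0.2149]
time: 10.52
eef_pos: [0.4647, -0.1369, 0.2148]
time: 11.02
eef_pos: [0.4532, -0.2934, 0.2147]
11.02 pos [ 0.4532 -0.2934  0.2147] z [-0.001  0.001 -1.   ] gap 0.0004416896379022492
[0.456, -0.294, 0.055] units [0.011 0.01  0.799]
[ 0.457 -0.297  0.025] 0.95
286.07285492690096 190.73290255504878
```

View pics/w3.png

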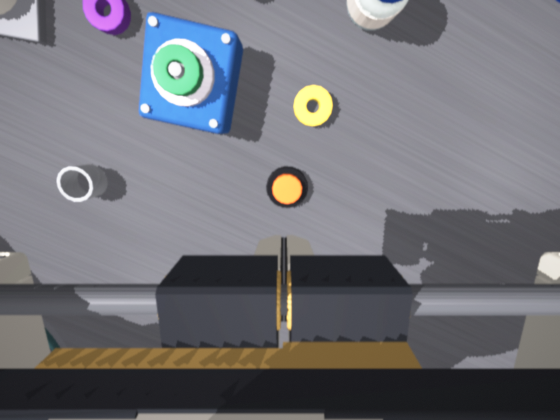

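The button is at (287,188), against a predicted (286,191). I descend to just above it.

```bash
python3 -m pendant '[[0,0,0,0.013,0.01,0.2,-1],[0,0,0,0.013,0.01,0.4,-1],[0,0,0,0.013,0.01,0.6,-1],[0,0,0,0.013,0.01,0.75,-1],[0,0,0,0.013,0.01,0.8,-1],[0,0,0,0.013,0.01,0.8,-1],[0,0,0,0.013,0.01,0.8,-1],[0,0,0,0.013,0.01,0.8,-1]]'
python3 -m pendant '[[0,0,0,0,0,0.02,-1],[0,0,0,0,0,0.04,-1],[0,0,0,0,0,0.05,-1],[0,0,0,0,0,0.06,-1],[0,0,0,0,0,0.06,-1],[0,0,0,0,0,0.06,-1]]'
```

```text
time: 11.78
eef_pos: [0.4571, -0.2948, 0.058]
eef_rot: [[0.898, 0.441, 0.003], [0.441, -0.898, -0.002], [0.002, 0.003, -1.0]]
contact_force: [-0.5, 0.1, 0.0]
finger_gap: 0.0004
gripper_force: 0.0
time: 12.28
eef_pos: [0.4558, -0.2947, 0.0434]
eef_rot: [[0.898, 0.44, -0.0], [0.44, -0.898, 0.0], [-0.0, -0.0, -1.0]]
contact_force: [-0.3, -0.2, -0.3]
finger_gap: 0.0005
gripper_force: 0.0
```

```bash
python3 -m pendant '[[0,0,0,0,0,0.01,-1],[0,0,0,0,0,0.02,-1],[0,0,0,0,0,0.025,-1],[0,0,0,0,0,0.025,-1],[0,0,0,0,0,0.025,-1]]'|sed -n '2p;4p'
python3 -m pendant '[[0,0,0,0,0,0.005,-1],[0,0,0,0,0,0.01,-1],[0,0,0,0,0,0.01,-1],[0,0,0,0,0,0.01,-1]]'|sed -n '2p;4p'
```

```text
eef_pos: [0.456, -0.2948, 0.0387]
contact_force: [0.0, -0.6, 2.5]
eef_pos: [0.456, -0.2948, 0.0366]
contact_force: [0.8, -1.8, 3.8]
```

```bash
python3 -m pendant '[[0,0,0,0,0,0.005,-1],[0,0,0,0,0,0.01,-1],[0,0,0,0,0,0.01,-1],[0,0,0,0,0,0.01,-1]]'|sed -n '2p;4p'
python3 -m pendant '[[0,0,0,0,0,0.005,-1],[0,0,0,0,0,0.01,-1],[0,0,0,0,0,0.01,-1],[0,0,0,0,0,0.01,-1]]'|sed -n '2p;4p'
```

```text
eef_pos: [0.456, -0.2948, 0.035]
contact_force: [-1.2, 0.2, 8.9]
eef_pos: [0.4562, -0.2949, 0.0346]
contact_force: [-10.3, 6.8, 31.2]
```

The force jump to 31 N means the button has bottomed out. I move clear.

```bash
python3 -m pendant '[[0,0,0,0,0,-0.1,-1],[0,0,0,0,0,-0.25,-1],[0,0,0,0,0,-0.45,-1],[0,0,0,0,0,-0.65,-1],[0,0,0,0,0,-0.8,-1],[0,0,0,0,0,-0.8,-1],[0,0,0,0,0,-0.8,-1],[0,0,0,0,0,-0.8,-1]]'
python3 - <<'E'
from h import *
import cv2
im=manip.get_image("wrist");cv2.imwrite("pics/w4.png",im[:,:,::-1])
E
```

```text
time: 14.37
eef_pos: [0.4554, -0.2943, 0.1911]
eef_rot: [[0.898, 0.44, -0.001], [0.44, -0.898, 0.001], [-0.001, -0.002, -1.0]]
contact_force: [-0.2, -0.3, -0.7]
finger_gap: 0.0003
gripper_force: 0.0
```

View pics/w4.png

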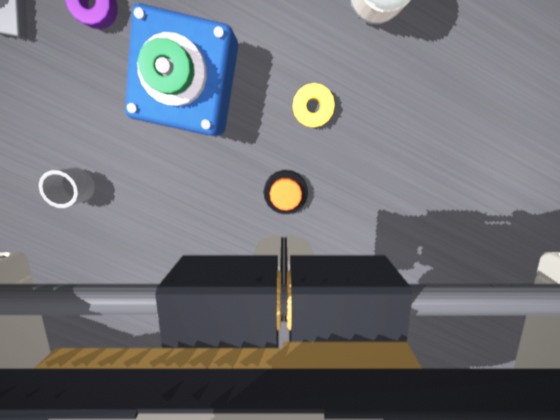

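The button at (285,193) is free, and the worn wheel (163,66) and collar (60,188) look undisturbed.

```bash
python3 -c "from bench import manip;print(manip.finish_job())"
```

```text
the job is handed in; nothing more can be done
None
```

The job is handed in, though no verdict came back: I pointed at the worn and then the full-size green wheel for about 2 s each, pressed the orange button until it bottomed out, and moved clear with no sign of touching or shifting anything else.

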